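# Hold a bracket against the sprung rail for tack welding

### The job

First move the rusty square-tube offcut out of the jig and leave it in the red scrap tray. Then bring the yellow bracket, standing on the jig's bed, with its wide face flat against the sprung steel rail, centred between the rail's two white marks, and press the rail back until the needle is in the green zone of the gauge, never letting it get into the red. Finish while still holding it there with a steady push, with the fingers on the bracket, so that the welder can tack it, and leave the tape measure and the stubs in the blue tray where they are.

Things in the scene. Friction and masses are not known exactly. Their poses are not given: they have to be found in the camera images.
- jig: fixed press jig: aluminium bed 330x280 mm, top 12 mm above the bench, a blue block 50 mm tall across its far end. Origin: centre of the bed's underside; x is the pressing direction, from the open end (robot side) to the rail; z up. At its left (+y) edge by the rail is the gauge: strip white, green, yellow, red along +x under a red needle. A blue tin (170 mm tall) and a grinder stand beyond it
- rail: the sprung rail: dark steel bar across the jig, 200 mm long (y), 10 mm thick (x), its top 45 mm above the bed. It slides only along the jig's x, on springs. Origin: on its pressing face (the face towards the open end), mid-length, at bed-top height. Axes as the jig's. With the springs at rest the origin is 90 mm in +x from the jig's origin. Two white stripes, 52 mm either side of mid-length, mark where the 100 mm wide bracket goes
- rail_face (a point): the middle of the rail's pressing face at bed-top height, midway between the white marks; axes as the jig's; it moves with the rail
- gauge (a joint): how far the rail is pushed back, in m, 0 at rest to 0.030 at the stop; the red needle shows it: white below 0.010, green 0.010 to 0.020, yellow to 0.024, red from 0.024. The spring gives 0.7 N for each mm (7 N where green begins, 14 N where it ends)
- bracket: yellow steel bracket, T-shaped in plan, about 0.55 kg, standing loose on the bed towards the open end: an upright face plate 100 mm wide (y), 55 mm tall, 8 mm thick, and behind its middle an upright web 12 mm thick (y), 50 mm tall, running 64 mm back towards the robot. Origin: on the front of the face plate (the face to press on the rail), mid-width, at the bottom. x points out of that face, towards the rail; z up
- bracket_web (a point): point in the bracket's web to pinch from above across its 12 mm thickness (fingers closing along the bracket's y): 40 mm behind the front face, 40 mm above the bracket's underside (web top is at 50 mm); axes as the bracket's
- offcut: rusty orange-brown square-tube offcut 70 mm long (its x), 30x30 mm, about 0.15 kg, lying on the bed between bracket and rail, roughly pointing at the rail; free space at both its long sides. Origin: centre of its underside
- scrap_tray: fixed red open tray 160 (x) x 200 (y) mm outside, 45 mm high, walls and floor 4 to 5 mm, on the left or the right of the jig; a small dark scrap bit lies near one corner (towards its -x, -y). Origin: centre of its underside
- stock_tray: fixed blue open tray of the same size on the other side, holding two aluminium stubs. Not for the offcut. Origin: centre of its underside
- tape_measure: orange tape measure 70x34x66 mm, standing near the robot on its right (-y). Origin: centre of its underside. Leave it alone
- stub_a: bare aluminium square-tube stub 30x30x60 mm in the blue tray. Origin: centre of its underside. Leave it alone
- stub_b: second such stub in the blue tray. Origin: centre of its underside. Leave it alone

How it is judged:
On the way, in this order (a step that is already met when the one before it is completed fails the run):
1. the offcut lies released in the red scrap tray, the rail still at rest (x of offcut in the frame of scrap_tray between -0.078 and 0.078 m and y of offcut in the frame of scrap_tray between -0.098 and 0.098 m and z of offcut in the frame of scrap_tray below 0.04 m and contact force between the fingers and offcut below 0.1 N and linear speed of offcut below 0.03 m/s and value of joint gauge below 0.005 m), for 0.2 s.
2. the bracket presses the rail back into the green, flat and centred (value of joint gauge between 0.01 and 0.02 m and contact force between bracket and rail between 6 and 16 N and angle between the x axis of bracket and the x axis of rail, either way round below 0.05 rad and angle between bracket's own z axis and vertical below 0.05 rad and y of bracket in the frame of rail_face between -0.008 and 0.008 m and x of bracket in the frame of rail_face between -0.004 and 0.004 m and z of bracket in the frame of jig between 0.008 and 0.016 m and velocity of joint gauge between -0.01 and 0.01 m/s), for 0.5 s.
At the end, for the whole second after the job is handed in: Offcut released, at rest in the red tray. Bracket on the bed (within 4 mm, 0.05 rad), face on the rail (4 mm, 0.05 rad), centred within 8 mm, pressing it with 6 to 16 N at gauge 0.010 to 0.020, still, fingers on it (all of step 2 and x of offcut in the frame of scrap_tray between -0.078 and 0.078 m and y of offcut in the frame of scrap_tray between -0.098 and 0.098 m and z of offcut in the frame of scrap_tray below 0.04 m and contact force between the fingers and offcut below 0.1 N and linear speed of offcut below 0.03 m/s and contact force between the fingers and bracket above 2 N); the arm keeps its last pose, push and grip.
It fails at once if the needle gets into the red (rail pushed back more than 24 mm) (value of joint gauge above 0.024 m).
It fails at once if the tape measure or a stub in the blue tray is shifted by more than 30 mm (distance of any of tape_measure, stub_a, stub_b from where it was at the start of the episode above 0.03 m).
It also fails if it takes over 59 s, if anything falls off the work surface, if the arm or the gripper's body presses on something with over 40 N, if the wrist force passes 120 N, or if a joint passes its speed limit or range.

### The arm

A 6-joint arm with a two-finger parallel gripper is mounted at the origin on the work surface. World frame = base frame: x ahead of the robot, y to its left, z up, the work surface at z = 0. Lengths are in m, angles in rad, forces in N, time in s.
With the tool pointing down it reaches from about 0.275 to 0.775 m from the base axis. Payload 14.6 kg.
Tool frame: the origin (TCP) lies at the very end of the fingers, on their centre line; the grasp point (between the pads) lies 19 mm behind it (arm.hold_point_z is the x of the grasp point in the tool frame, in m); x points along the fingers, y is the direction in which the jaws open and shut, and the axes are right-handed (so a half turn about x gives the same grasp; the last joint's range is limited). The gripper opens to 85 mm and grips with 20 to 120 N. Pads are 22 mm wide; open, the fingers measure 114 mm over their backs; the gripper's body (76 mm by 85 mm) begins 54 mm behind the grasp point. The pads swing forward as they close: fully open they stand 13 mm farther back than shut.
Start: joints at [-1.408, 0.263, -0.048, 1.259, 0, 1.415], TCP at [0.164, -0.499, 0.231] pointing down, gripper open.
Joint ranges: [-2.65, 2.65], [-0.89, 1.7], [-1.18, 1.37], [-2.13, 2.11], [-1.35, 1.29], [-3.14, 3.14]. Speed limits (rad/s): [1.89, 1.89, 2.57, 2.79, 3.14, 3.14].

### API

Orientations are given as [roll, pitch, yaw] about the fixed x, y, z axes, in that order (R = Rz(yaw) Ry(pitch) Rx(roll)).
In Python, from bench import arm gives the robot as it stands.
- The arm moves only by the tool servo_tool, never from a script. Its argument "rows" is a list that holds one entry, the list of rows, each a list of 5 numbers: the opening, from -1 (shut) to 1 (fully open), then the shift along the tool's x, y, z in m, then the turn about the tool's x in degrees. In form: [[[claw, dx, dy, dz, spin], ...]]. A call has 1 to 8 rows; each row is the pose to reach, as a shift and turn from the pose measured when the call began, along the tool's axes at that moment; what a row does not reach only later rows make up. A row lasts 1/8 s, in which the tool goes at most 62.5 mm and 10.7 degrees, less where a joint would pass 70% of its speed; a pose out of reach is approached as far as the arm can. A call with a gripper value outside its range is refused whole. The fingers move at their own pace and stop on an object; "squeeze" is the grip in N (left out, the last holds). Time passes only in rows, so rows that repeat a pose let the fingers close. It gives the time, the measured TCP pose, the force and the opening at its end, in the units of the state.
- arm.state(): the state, without advancing time (a new reading comes with each control period).
- arm.grab_frame(name): name is "side" or "top"; returns the picture (400x640x3 uint8, blue, green, red); there is no depth.
- arm.camera_info(name): a dict with "vfov" (degrees; the focal length in pixels is half the picture's height over the tangent of half this angle, whatever the lens; pixels are square), "cx", "cy" (the principal point, pixels), "R" (3x3) and "t" (3): a world point X has camera coordinates R X + t. Camera axes: x right, y down, z forward; pixel columns grow to the right and rows downward; lengths in m; the calibration is good to about 2 mm. A picture is of the moment at which its call begins. camera_info takes no time and is no camera call.
- arm.finish_job(): hands the job in, once; it reports no verdict.
The state is a dict: "clock": time; "joints": joint angles; "dq": joint speeds; "effort": joint torques, N m; "tool_pos": TCP position; "tcp_rot": TCP orientation; "force": force on the tool from outside, world axes, zero at the start; "torque": the same for the moment, N m; "grip_width": opening from 0.0 (shut) to 1.0 (fully open).
Only numpy, scipy, OpenCV 4.12 (cv2) and the standard library are available. Lean on these libraries where they do the work, as an engineer would, in place of code of your own. Each camera call takes 0.05 s, during which the arm holds its last target. There are 200 camera calls.

## Working session

There is one attempt and no reset: what is moved stays moved. The work goes in short steps, Python scripts to look and compute and a tool call to move; the robot and the scene stay as the last step left them, time stands still between calls to the robot, and variables do not carry over. Pictures are saved under pics/ and viewed, about 8 in all and at most 12, crops included, and the job is handed in when it is done.

Besides the shell and the picture viewer there is one more tool, called by a JSON object that holds its "op" and its "data", one argument or row to a line. servo_tool: Moves the arm, as the interface text tells. Its arguments: {"type":"object","properties":{"rows":{"type":"array"},"squeeze":{"type":"number"}},"required":["rows"]}

```bash
mkdir -p pics; cat > h.py <<'E'
import numpy as np, cv2
from bench import arm
def save(n,f):
    im=arm.grab_frame(n); cv2.imwrite(f'pics/{f}.png',im); return im
def ray(n,u,v):
    c=arm.camera_info(n); f=200/np.tan(np.radians(c['vfov'])/2)
    R=np.array(c['R']);t=np.array(c['t'])
    return -R.T@t, R.T@np.array([(u-c['cx'])/f,(v-c['cy'])/f,1])
def at(n,u,v,z):
    o,d=ray(n,u,v); return o+d*(z-o[2])/d[2]
def proj(n,X):
    c=arm.camera_info(n); f=200/np.tan(np.radians(c['vfov'])/2)
    p=np.array(c['R'])@np.array(X)+c['t']; return p[0]/p[2]*f+c['cx'],p[1]/p[2]*f+c['cy']
E
python3 - <<'E'
from h import *
a=save('top','t0');b=save('side','s0')
for n in('top','side'):print(arm.camera_info(n))
print(arm.state(), arm.hold_point_z)
E
```

```text
{'vfov': 57.498781010415186, 'cx': 324.10983871081316, 'cy': 197.89855263939947, 'R': array([[ 0.01883168, -0.99940856, -0.02877335],
       [-0.9924626 , -0.01519984, -0.12160163],
       [ 0.12109236,  0.03084643, -0.99216185]]), 't': array([-0.0122037 ,  0.4924941 ,  0.87099151])}
{'vfov': 51.759741070997016, 'cx': 316.72119615433496, 'cy': 204.56776017460427, 'R': array([[-0.82548652, -0.56429738,  0.01185184],
       [-0.36744366,  0.52134152, -0.7701871 ],
       [ 0.42843571, -0.64013396, -0.6377079 ]]), 't': array([0.38985496, 0.20908177, 0.92535607])}
{'clock': 0.1, 'joints': array([-1.40827838e+00,  2.63493954e-01, -4.88674086e-02,  1.25938206e+00,
       -1.11686277e-05,  1.41545798e+00]), 'dq': array([-7.52743856e-05, -2.48677831e-03,  2.33235076e-03, -8.38580908e-04,
        7.94791935e-04, -1.18039818e-03]), 'effort': array([ 2.27352401e-03, -6.38579035e+01,  3.85063219e+01,  9.98114061e-03,
       -2.95158065e-05,  8.59556053e-06]), 'tool_pos': array([ 0.16401288, -0.49847424,  0.23086562]), 'tcp_rot': array([-1.71434267,  1.56984917,  1.74510627]), 'force': array([ 0.00483741,  0.27426578, -0.10221772]), 'torque': array([-0.03981334,  0.02845266, -0.05608964]), 'grip_width': 1.0004845092184425} -0.0187
```

View pics/t0.png

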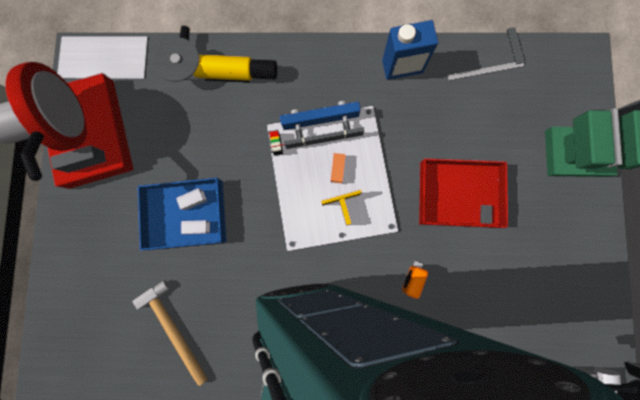

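View pics/s0.png

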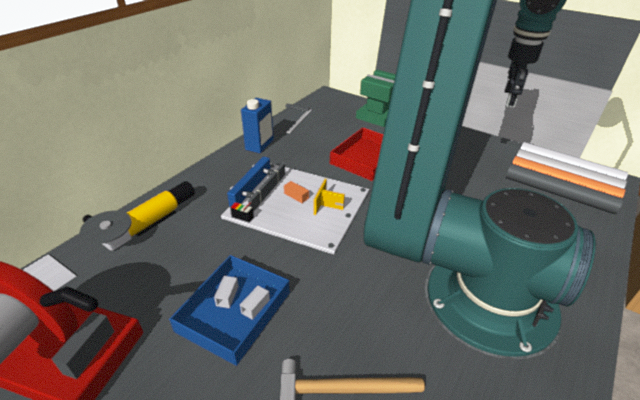

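The top view shows the jig (centre about 335,180), offcut at 338,168, bracket at 343,205 and the red tray at 464,193. Next is an enlarged crop.

```bash
python3 - <<'E'
import cv2
a=cv2.imread('pics/t0.png')[95:255,262:402]
cv2.imwrite('pics/t0c.png',cv2.resize(a,None,fx=3.75,fy=3.75,interpolation=cv2.INTER_CUBIC) if 0 else cv2.resize(a,(525,600),interpolation=cv2.INTER_CUBIC))
E
```

```text
(no output)
```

View pics/t0c.png

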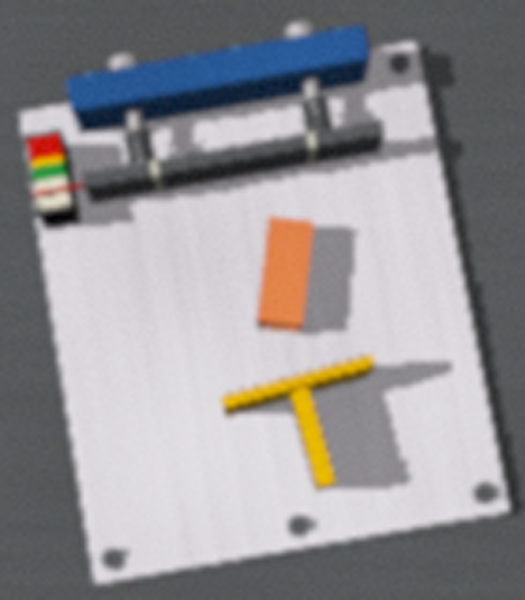

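```bash
cat > m.py <<'E'
from h import *
def c(u,v,z): return at('top',262+u/3.75-.37,95+v/3.75-.37,z)
def line(a,b): d=b-a; return np.degrees(np.arctan2(d[1],d[0])), np.linalg.norm(d[:2])
print('cam',ray('top',0,0)[0])
B=[c(20,112,.012),c(418,42,.012),c(512,512,.012),c(95,583,.012)]
print('bed',np.round(B,4),'ctr',np.mean(B,0))
for i in range(4):print(line(B[i],B[(i+1)%4]))
O=[c(270,218,.042),c(313,222,.042),c(303,329,.042),c(259,325,.042)]
print('off',np.mean(O,0)); 
for i in range(4):print(line(O[i],O[(i+1)%4]))
P=[c(222,398,.067),c(372,356,.067),c(374,367,.067),c(228,411,.067)]
print('plate',np.round(P,4))
for i in range(4):print(line(P[i],P[(i+1)%4]))
w=(c(317,488,.062)+c(335,485,.062))/2; w0=(c(293,392,.062)+c(308,388,.062))/2
print('web',w0,w,line(w,w0))
l,r=c(156,185,.057),c(313,158,.057);print('rail marks near',l,r,line(l,r),(l+r)/2)
l,r=c(154,163,.057),c(311,133,.057);print('rail marks far',l,r,line(l,r),(l+r)/2)
T=[at('top',*p,.045) for p in [(421,158),(508,161),(507,228),(419,224)]]
print('tray',np.round(T,3),np.mean(T,0)); 
for i in range(4):print(line(T[i],T[(i+1)%4]))
print('tape',at('top',416,267,.066),'tin',at('top',410,35,.17))
from scipy.spatial.transform import Rotation as Ro
print(Ro.from_euler('xyz',arm.state()['tcp_rot']).as_matrix().round(3))
E
python3 m.py
```

```text
cam [ 0.38354137 -0.03157764  0.92370149]
bed [[ 0.6845  0.1488  0.012 ]
 [ 0.737  -0.1257  0.012 ]
 [ 0.4146 -0.1884  0.012 ]
 [ 0.3628  0.0866  0.012 ]] ctr [ 0.54972405 -0.01965102  0.012     ]
(np.float64(-79.17060133323378), np.float64(0.2794369778222629))
(np.float64(-168.99154261884553), np.float64(0.3284792461452832))
(np.float64(100.66934150741415), np.float64(0.2798325592381091))
(np.float64(10.939910706926518), np.float64(0.32769653356280287))
off [ 0.56701418 -0.03684376  0.042     ]
(np.float64(-94.76858178080617), np.float64(0.02845338223433877))
(np.float64(175.46332765684417), np.float64(0.07169120644255549))
(np.float64(85.53933131966758), np.float64(0.02883534602615673))
(np.float64(-4.8414495976941705), np.float64(0.07184564050265718))
plate [[ 0.4812  0.0027  0.067 ]
 [ 0.5093 -0.0916  0.067 ]
 [ 0.5023 -0.0929  0.067 ]
 [ 0.473  -0.0013  0.067 ]]
(np.float64(-73.36207312040138), np.float64(0.09836866371384065))
(np.float64(-169.43008720534027), np.float64(0.007113549407191748))
(np.float64(107.77059591078817), np.float64(0.09619644728852518))
(np.float64(25.74691
[... 448 characters left out ...]
-0.05156642  0.057     ] (np.float64(-78.27873631595145), np.float64(0.10436057870109848)) [ 6.46678142e-01 -4.74220537e-04  5.70000000e-02]
tray [[ 0.593 -0.239  0.045]
 [ 0.588 -0.448  0.045]
 [ 0.426 -0.439  0.045]
 [ 0.431 -0.232  0.045]] [ 0.50931802 -0.33983201  0.045     ]
(np.float64(-91.34155295175069), np.float64(0.20928425503844736))
(np.float64(176.79305113350148), np.float64(0.16242128927920416))
(np.float64(88.3750406951203), np.float64(0.2071043611969432))
(np.float64(-2.4441489599817694), np.float64(0.16134067758712034))
tape [ 0.33129792 -0.21943358  0.066     ] tin [ 0.83754388 -0.18941945  0.17      ]
[[-0.     0.313 -0.95 ]
 [ 0.001 -0.95  -0.313]
 [-1.    -0.001 -0.   ]]
```

{"op": "servo_tool", "data": {
  "rows": [
    [[0.2, 0, -0.02, -0.033, -10], [0.2, 0, -0.04, -0.066, -20], [0.2, 0, -0.06, -0.1, -30], [0.2, 0, -0.08, -0.134, -40], [0.2, 0, -0.1, -0.168, -50], [0.2, 0, -0.12, -0.202, -60], [0.2, 0, -0.14, -0.236, -70], [0.2, 0, -0.156, -0.264, -80]]
  ]
}}

```text
clock: 1.1
tool_pos: [0.3667, -0.2665, 0.2309]
tcp_rot: [-3.014, 1.57, 1.848]
force: [0.6, -0.6, -0.4]
grip_width: 0.602
```

```bash
cat > go.py <<'E'
# usage: go.py x y z yaw_of_tool_y(deg)  -> shift to write
import sys; from h import *
from scipy.spatial.transform import Rotation as Ro
s=arm.state(); R=Ro.from_euler('xyz',s['tcp_rot']).as_matrix()
y=np.degrees(np.arctan2(R[1,1],R[0,1]))
print('t',s['clock'],'pos',s['tool_pos'].round(4),'yaw',y.round(2),'down',R[:,0].round(3),'q',s['joints'].round(2),'F',s['force'].round(1),'w',round(s['grip_width'],3))
if len(sys.argv)>4:
    a=list(map(float,sys.argv[1:])); print('shift',(R.T@(np.array(a[:3])-s['tool_pos'])).round(4),'spin',round((y-a[3]+180)%360-180,1))
E
python3 go.py 0.567 -0.037 0.1 85.3
```

```text
t 1.1 pos [ 0.3667 -0.2665  0.2309] yaw 8.56 down [-0.     0.001 -1.   ] q [-0.81  0.14 -0.21  1.22  0.    0.61] F [ 0.6 -0.6 -0.4] w 0.602
shift [ 0.1312  0.2323 -0.1969] spin -76.7
```

{"op": "servo_tool", "data": {
  "rows": [
    [[0.2, 0.0, 0.035, -0.03, -10], [0.2, 0.02, 0.07, -0.06, -20], [0.2, 0.04, 0.105, -0.09, -30], [0.2, 0.06, 0.14, -0.12, -40], [0.2, 0.08, 0.175, -0.15, -50], [0.2, 0.1, 0.205, -0.175, -60], [0.2, 0.115, 0.225, -0.19, -70], [0.2, 0.131, 0.232, -0.197, -77]]
  ]
}}

```text
clock: 2.1
tool_pos: [0.5674, -0.0358, 0.0991]
tcp_rot: [2.213, 1.569, 2.142]
force: [-0.1, -0.4, -0.8]
grip_width: 0.6
```

```bash
python3 go.py 0.567 -0.037 0.017 85.3; python3 -c "
from h import *
save('top','t1');b=save('side','s1')[130:250,200:360]
print(proj('side',(.567,-.037,.012)))
cv2.imwrite('pics/s1c.png',cv2.resize(b,None,fx=4,fy=4,interpolation=2))"
```

```text
t 2.1 pos [ 0.5674 -0.0358  0.0991] yaw 85.92 down [-0.001  0.001 -1.   ] q [-0.21  0.41 -0.2   0.96  0.   -0.14] F [-0.1 -0.4 -0.8] w 0.6
shift [ 0.0821 -0.0013 -0.0002] spin 0.6
(np.float64(296.8190087737951), np.float64(194.89398154569653))
```

View pics/s1c.png

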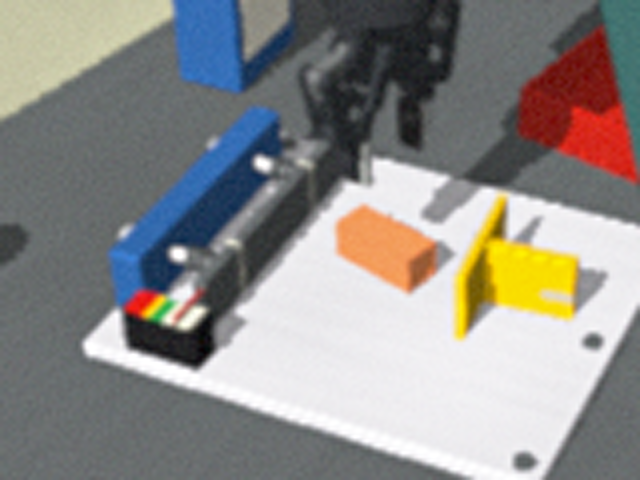

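The side crop shows the offcut's underside centre at about (296,196). The projected estimate is (297,195), so they agree and I can descend.

{"op": "servo_tool", "data": {
  "rows": [
    [[0.2, 0.03, -0.001, 0, 0.6], [0.2, 0.06, -0.001, 0, 0.6], [0.2, 0.078, -0.001, 0, 0.6], [0.2, 0.082, -0.001, 0, 0.6], [-1, 0.082, -0.001, 0, 0.6], [-1, 0.082, -0.001, 0, 0.6], [-1, 0.082, -0.001, 0, 0.6], [-1, 0.082, -0.001, 0, 0.6]]
  ],
  "squeeze": 40
}}

```text
clock: 3.2
tool_pos: [0.5663, -0.0371, 0.0174]
tcp_rot: [2.599, 1.568, 2.513]
force: [-1.7, 0.1, 6.9]
grip_width: 0.344
```

```bash
python3 go.py 0.515 -0.31 0.16 85.3
```

```text
t 3.2 pos [ 0.5663 -0.0371  0.0174] yaw 85.1 down [-0.002  0.001 -1.   ] q [-0.21  0.48 -0.32  0.76  0.   -0.12] F [-1.7  0.1  6.9] w 0.344
shift [-0.1429 -0.2761 -0.0281] spin -0.2
```

{"op": "servo_tool", "data": {
  "rows": [
    [[-1, -0.04, 0, 0, 0], [-1, -0.09, -0.01, 0, 0], [-1, -0.12, -0.06, -0.005, 0], [-1, -0.13, -0.12, -0.01, 0], [-1, -0.13, -0.18, -0.02, 0], [-1, -0.13, -0.23, -0.03, 0], [-1, -0.13, -0.27, -0.03, 0], [-1, -0.12, -0.29, -0.025, 0]]
  ]
}}

```text
clock: 4.2
tool_pos: [0.5167, -0.3262, 0.1376]
tcp_rot: [2.865, 1.57, 2.778]
force: [-0.1, 0.2, -1.3]
grip_width: 0.341
```

```bash
python3 go.py 0.515 -0.325 0.013 87
```

```text
t 4.2 pos [ 0.5167 -0.3262  0.1376] yaw 84.98 down [-0.001  0.    -1.   ] q [-0.7   0.45 -0.02  1.11 -0.   -0.61] F [-0.1  0.2 -1.3] w 0.341
shift [ 0.1246  0.001  -0.0017] spin -2.0
```

{"op": "servo_tool", "data": {
  "rows": [
    [[-1, 0.05, 0, 0, -2], [-1, 0.095, 0, 0, -2], [-1, 0.115, 0, 0, -2], [-1, 0.122, 0, 0, -2], [-1, 0.122, 0, 0, -2], [0, 0.122, 0, 0, -2], [0, 0.122, 0, 0, -2], [0, 0.122, 0, 0, -2]]
  ]
}}

```text
clock: 5.2
tool_pos: [0.5168, -0.3263, 0.0161]
tcp_rot: [-1.495, 1.571, -1.548]
force: [0.2, -0.1, 0.4]
grip_width: 0.498
```

{"op": "servo_tool", "data": {
  "rows": [
    [[0, 0, 0, 0, 0], [0, -0.03, 0, 0, 0], [0, -0.08, 0, 0, 0], [0, -0.13, 0, 0, 0]]
  ]
}}

```text
clock: 5.7
tool_pos: [0.5166, -0.3261, 0.1477]
tcp_rot: [-2.552, 1.571, -2.605]
force: [0.6, -0.5, 0.5]
grip_width: 0.502
```

```bash
python3 go.py 0.457 -0.0555 0.13 106
```

```text
t 5.7 pos [ 0.5166 -0.3261  0.1477] yaw 86.97 down [-0. -0. -1.] q [-0.7   0.44  0.    1.13 -0.   -0.64] F [ 0.6 -0.5  0.5] w 0.502
shift [ 0.0176  0.2671 -0.0738] spin -19.0
```

{"op": "servo_tool", "data": {
  "rows": [
    [[0, 0, 0.03, -0.008, -5], [0, 0, 0.07, -0.02, -10], [0, 0, 0.11, -0.03, -15], [0, 0.0, 0.15, -0.042, -19], [0, 0.0, 0.19, -0.053, -19], [0, 0.0, 0.225, -0.063, -19], [0, 0.0, 0.255, -0.07, -19], [0, 0, 0.267, -0.074, -19]]
  ]
}}

```text
clock: 6.7
tool_pos: [0.4565, -0.0544, 0.1479]
tcp_rot: [-1.238, 1.571, -0.958]
force: [0.7, 0.1, -0.4]
grip_width: 0.502
```

```bash
python3 go.py 0.457 -0.0555 0.033 106; python3 -c "
from h import *
a=save('top','t2')[140:260,310:530];b=save('side','s2')[110:230,250:410]
z=lambda i,f:cv2.resize(i,None,fx=f,fy=f,interpolation=2)
a=z(a,2.5);b=z(b,2.5)
cv2.imwrite('pics/c2.png',cv2.vconcat([cv2.copyMakeBorder(b,0,0,0,a.shape[1]-b.shape[1],0),a]))
for X in [(.4953,-.0445,.067),(.4812,.0027,.067),(.5093,-.0916,.067),(.4268,-.0636,.062)]:
  u,v=proj('side',X);print((u-250)*2.5,(v-110)*2.5)"
```

```text
t 6.7 pos [ 0.4565 -0.0544  0.1479] yaw 106.05 down [ 0. -0. -1.] q [-0.3   0.2  -0.37  1.   -0.   -0.58] F [ 0.7  0.1 -0.4] w 0.502
shift [ 0.1149 -0.0011  0.0002] spin 0.0
173.1307001939645 192.64124650766618
159.12473717942774 219.42302583335405
186.2858524090862 167.60683907808414
235.69964114554125 209.80132819834034
```

View pics/c2.png

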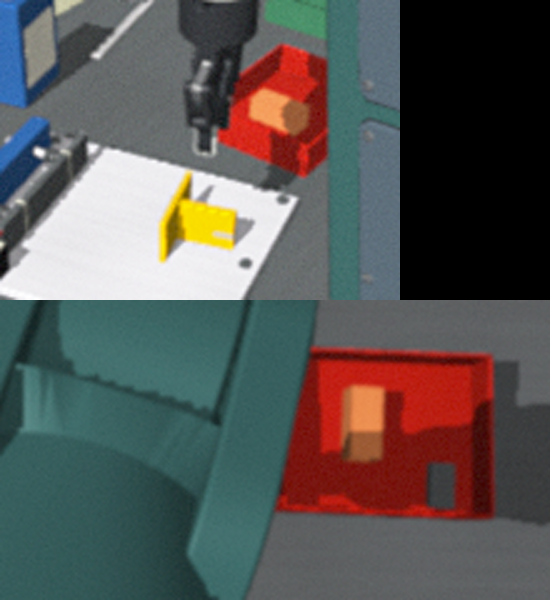

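The offcut lies in the red tray (crop 363,423). The bracket's web end, at crop (236,209), matches the estimate, so I grasp it.

{"op": "servo_tool", "data": {
  "rows": [
    [[0, 0.04, -0.001, 0, 0], [0, 0.08, -0.001, 0, 0], [0, 0.105, -0.001, 0, 0], [0, 0.113, -0.001, 0, 0], [-1, 0.113, -0.001, 0, 0], [-1, 0.113, -0.001, 0, 0], [-1, 0.113, -0.001, 0, 0], [-1, 0.113, -0.001, 0, 0]]
  ],
  "squeeze": 70
}}

```text
clock: 7.8
tool_pos: [0.4576, -0.0563, 0.0357]
tcp_rot: [-0.808, 1.569, -0.528]
force: [-3.2, 0.2, 8.2]
grip_width: 0.125
```

```bash
python3 go.py 0.457 -0.0555 0.035 106
```

```text
t 7.8 pos [ 0.4576 -0.0563  0.0357] yaw 106.04 down [ 0.002 -0.001 -1.   ] q [-0.3   0.31 -0.57  0.69 -0.   -0.58] F [-3.2  0.2  8.2] w 0.125
shift [ 0.0007  0.0009 -0.0003] spin 0.0
```

```bash
python3 go.py 0.5796 -0.0141 0.040 100.8
```

```text
t 7.8 pos [ 0.4576 -0.0563  0.0357] yaw 106.04 down [ 0.002 -0.001 -1.   ] q [-0.3   0.31 -0.57  0.69 -0.   -0.58] F [-3.2  0.2  8.2] w 0.125
shift [-0.0041  0.0069  0.129 ] spin 5.2
```

{"op": "servo_tool", "data": {
  "rows": [
    [[-1, -0.002, 0, 0, 0], [-1, -0.004, 0, 0, 0], [-1, -0.004, 0, 0, 0]]
  ]
}}

```text
clock: 8.18
tool_pos: [0.4575, -0.0563, 0.0398]
tcp_rot: [-0.825, 1.569, -0.545]
force: [0.1, -0.5, -7.4]
grip_width: 0.122
```

```bash
python3 go.py 0.5796 -0.0141 0.040 100.8
```

```text
t 8.175 pos [ 0.4575 -0.0563  0.0398] yaw 106.05 down [ 0.002 -0.001 -1.   ] q [-0.3   0.31 -0.56  0.7  -0.   -0.58] F [ 0.1 -0.5 -7.4] w 0.122
shift [-0.      0.0068  0.129 ] spin 5.2
```

{"op": "servo_tool", "data": {
  "rows": [
    [[-1, 0, 0.001, 0.02, 1], [-1, 0, 0.002, 0.045, 2], [-1, 0, 0.004, 0.07, 3], [-1, 0, 0.005, 0.09, 4.2], [-1, 0, 0.006, 0.107, 5.2], [-1, 0, 0.007, 0.12, 5.2], [-1, 0, 0.007, 0.129, 5.2], [-1, 0, 0.007, 0.129, 5.2]]
  ]
}}

```text
clock: 9.18
tool_pos: [0.5797, -0.0139, 0.0398]
tcp_rot: [-0.806, 1.569, -0.617]
force: [-0.4, 0.4, -7.0]
grip_width: 0.126
```

```bash
python3 go.py 0.5796 -0.0141 0.0357 100.8; python3 -c "
from h import *
a=save('top','t3')[95:215,255:405];b=save('side','s3')[140:230,220:340]
z=lambda i,f:cv2.resize(i,None,fx=f,fy=f,interpolation=2)
cv2.imwrite('pics/c3.png',z(b,6))
"
```

```text
t 9.175 pos [ 0.5797 -0.0139  0.0398] yaw 100.87 down [ 0.001 -0.001 -1.   ] q [-0.16  0.48 -0.26  0.83 -0.   -0.35] F [-0.4  0.4 -7. ] w 0.126
shift [ 0.0041 -0.0002 -0.0002] spin 0.1
```

View pics/c3.png

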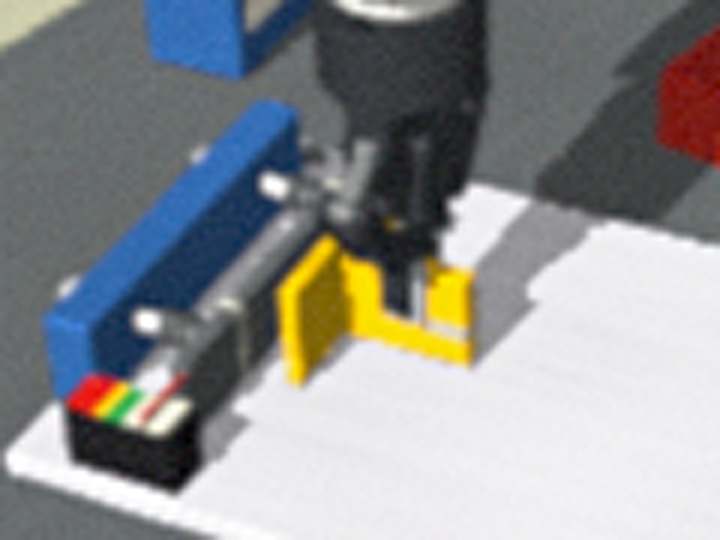

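View pics/t3.png

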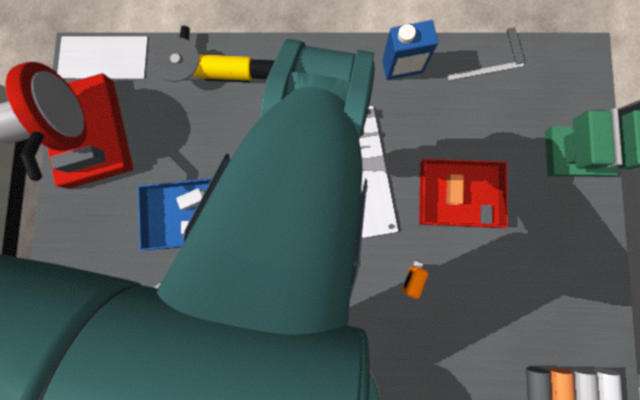

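```bash
python3 - <<'E'
from h import *
a=np.radians(10.8);ex=np.array([np.cos(a),np.sin(a),0]);ey=np.array([-np.sin(a),np.cos(a),0])
rf=np.array([.638,-.003,0])
for n,u,v,z in [('plate FL top',280,287,.071),('plate BL bottom',299,383,.016),('mark top front',240,308,.057),('mark bot',250,370,.014)]:
    p=at('side',220+u/6-.4,140+v/6-.4,z)-rf; print(n,p@ex,p@ey)
for x,y,z in [(-.02,.05,.071),(-.028,.05,.016),(0,.052,.057),(0,.052,.012),(0,.1,.057),(0,-.052,.057)]:
    u,w=proj('side',rf+x*ex+y*ey+[0,0,z]);print((u-220+.4)*6,(w-140+.4)*6)
E
```

```text
plate FL top -0.020423291076787177 0.05159546045854393
plate BL bottom -0.025674982236665377 0.05046732509667988
mark top front -0.0017868025130015476 0.05713551452472091
mark bot 0.0010283032108601726 0.04940146498835497
280.8963329996301 284.8104109312626
303.90940928730333 383.7325177830178
242.17979801047738 300.72539337382295
249.49186182428946 377.0897939663236
188.1836900046784 361.0389963026397
348.6735947271509 181.77192048904084
```

The bracket hangs level about 20 mm short of the rail, with its lateral position within about 2 mm. I lower it onto the bed.

{"op": "servo_tool", "data": {
  "rows": [
    [[-1, 0.0015, 0, 0, 0], [-1, 0.003, 0, 0, 0], [-1, 0.0037, 0, 0, 0], [-1, 0.0037, 0, 0, 0]]
  ]
}}

```text
clock: 9.78
tool_pos: [0.579, -0.014, 0.0361]
tcp_rot: [-1.029, 1.57, -0.84]
force: [0.0, 0.2, -6.8]
grip_width: 0.127
```

```bash
python3 go.py 0.5992 -0.0104 0.0357 100.8
```

```text
t 9.775 pos [ 0.579  -0.014   0.0361] yaw 100.84 down [ 0.001 -0.001 -1.   ] q [-0.16  0.48 -0.27  0.82 -0.   -0.35] F [ 0.   0.2 -6.8] w 0.127
shift [ 0.0004 -0.0002  0.0206] spin 0.0
```

{"op": "servo_tool", "data": {
  "rows": [
    [[-1, 0.0005, 0, 0, 0], [-1, 0.001, 0, 0, 0], [-1, 0.001, 0, 0, 0]]
  ]
}}

```text
clock: 10.15
tool_pos: [0.579, -0.0141, 0.0358]
tcp_rot: [-0.895, 1.569, -0.705]
force: [-5.1, -0.2, 6.1]
grip_width: 0.129
```

{"op": "servo_tool", "data": {
  "rows": [
    [[-1, -0.0004, 0, 0, 0], [-1, -0.0004, 0, 0.003, 0], [-1, -0.0004, 0, 0.006, 0], [-1, -0.0004, 0, 0.009, 0], [-1, -0.0004, 0, 0.012, 0], [-1, -0.0004, 0, 0.014, 0], [-1, -0.0004, 0, 0.015, 0], [-1, -0.0004, 0, 0.015, 0]]
  ]
}}

```text
clock: 11.15
tool_pos: [0.5937, -0.0112, 0.0362]
tcp_rot: [-0.92, 1.569, -0.73]
force: [-0.7, -0.4, -6.0]
grip_width: 0.125
```

```bash
python3 go.py 0.5992 -0.0104 0.0357 100.8
```

```text
t 11.15 pos [ 0.5937 -0.0112  0.0362] yaw 100.85 down [ 0.001 -0.001 -1.   ] q [-0.16  0.5  -0.23  0.84 -0.   -0.34] F [-0.7 -0.4 -6. ] w 0.125
shift [ 0.0005 -0.0002  0.0056] spin 0.0
```

{"op": "servo_tool", "data": {
  "rows": [
    [[-1, 0, 0, 0.002, 0], [-1, 0, 0, 0.004, 0], [-1, 0, 0, 0.006, 0], [-1, 0, 0, 0.008, 0], [-1, 0, 0, 0.01, 0], [-1, 0, 0, 0.01, 0]]
  ]
}}

```text
clock: 11.9
tool_pos: [0.6034, -0.0093, 0.0361]
tcp_rot: [-1.113, 1.569, -0.924]
force: [-4.2, -0.8, -5.2]
grip_width: 0.129
```

```bash
python3 go.py 0.5992 -0.0104 0.0357 100.8
```

```text
t 11.9 pos [ 0.6034 -0.0093  0.0361] yaw 100.85 down [ 0.001 -0.001 -1.   ] q [-0.15  0.51 -0.2   0.85 -0.   -0.34] F [-4.2 -0.8 -5.2] w 0.129
shift [ 0.0004 -0.0003 -0.0043] spin 0.0
```

{"op": "servo_tool", "data": {
  "rows": [
    [[-1, 0, 0, 0.002, 0], [-1, 0, 0, 0.004, 0], [-1, 0, 0, 0.006, 0], [-1, 0, 0, 0.008, 0], [-1, 0, 0, 0.0095, 0], [-1, 0, 0, 0.0095, 0], [-1, 0, 0, 0.0095, 0]]
  ]
}}

```text
clock: 12.78
tool_pos: [0.6118, -0.0077, 0.036]
tcp_rot: [-2.269, 1.569, -2.08]
force: [-9.1, -2.1, -0.5]
grip_width: 0.124
```

```bash
python3 go.py 0.5992 -0.0104 0.0357 100.8; python3 -c "
from h import *
b=save('side','s4')[140:230,220:340]
cv2.imwrite('pics/c4.png',cv2.resize(b,None,fx=6,fy=6,interpolation=2))
a=np.radians(10.8);ex=np.array([np.cos(a),np.sin(a),0]);ey=np.array([-np.sin(a),np.cos(a),0])
"
```

```text
t 12.775 pos [ 0.6118 -0.0077  0.036 ] yaw 100.83 down [-0.001 -0.002 -1.   ] q [-0.14  0.53 -0.18  0.87 -0.   -0.33] F [-9.1 -2.1 -0.5] w 0.124
shift [ 0.0004 -0.0003 -0.0129] spin 0.0
```

View pics/c4.png

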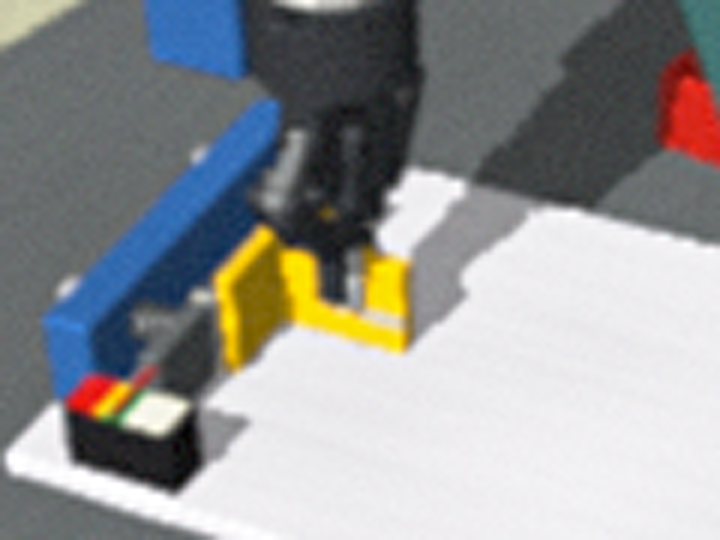

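```bash
python3 -c "
from h import *
o=[]
for f in('s3','s4'):
  o.append(cv2.resize(cv2.imread(f'pics/{f}.png')[172:214,226:276],None,fx=8,fy=8,interpolation=2))
cv2.imwrite('pics/c5.png',cv2.hconcat(o))
a=np.radians(10.8);ex=np.array([np.cos(a),np.sin(a),0]);ey=np.array([-np.sin(a),np.cos(a),0])
p=np.array([.638,-.003,.0])
q=lambda d,y,z:(np.array(proj('side',p+ex*d+ey*y+[0,0,z]))-[226,172]+.44)*8
for d in(0,.010,.014,.02): print(d,'needle shift',(q(d,.115,.045)-q(0,.115,.045)).round(1))
print('mark at',q(.0135,.052,.057),q(.0135,.052,.012),'plate FL',q(.0135,.05,.067),q(.0055,.05,.012))
"
```

```text
0 needle shift [0. 0.]
0.01 needle shift [-26.1  -8. ]
0.014 needle shift [-36.6 -11.2]
0.02 needle shift [-52.1 -15.9]
mark at [240.78793954 135.35482361] [251.35506871 237.06319955] plate FL [241.32442349 108.838019  ] [274.08434665 239.72612763]
```

View pics/c5.png

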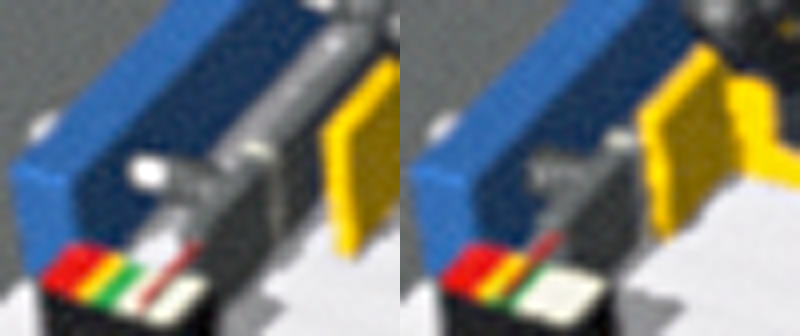

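The needle has shifted by about (-37,-8) px in the crop, roughly 14 mm, so it sits in the green. Force (9.3 N, about 13.3 mm) and travel (about 13 mm) agree. I hold it there, check again, then hand in.

{"op": "servo_tool", "data": {
  "rows": [
    [[-1, 0, 0, 0, 0], [-1, 0, 0, 0, 0], [-1, 0, 0, 0, 0], [-1, 0, 0, 0, 0], [-1, 0, 0, 0, 0], [-1, 0, 0, 0, 0], [-1, 0, 0, 0, 0], [-1, 0, 0, 0, 0]]
  ]
}}

```text
clock: 13.82
tool_pos: [0.6109, -0.0078, 0.0361]
tcp_rot: [-2.656, 1.568, -2.468]
force: [-9.1, -2.5, -0.3]
grip_width: 0.131
```

```bash
python3 go.py 0.5992 -0.0104 0.0357 100.8
```

```text
t 13.825 pos [ 0.6109 -0.0078  0.0361] yaw 100.82 down [-0.002 -0.002 -1.   ] q [-0.15  0.53 -0.18  0.87 -0.   -0.33] F [-9.1 -2.5 -0.3] w 0.131
shift [ 0.0004 -0.0003 -0.012 ] spin 0.0
```

{"op": "servo_tool", "data": {
  "rows": [
    [[-1, 0, 0, 0.0005, 0], [-1, 0, 0, 0.001, 0], [-1, 0, 0, 0.0015, 0], [-1, 0, 0, 0.002, 0], [-1, 0, 0, 0.002, 0], [-1, 0, 0, 0.002, 0], [-1, 0, 0, 0.002, 0], [-1, 0, 0, 0.002, 0]]
  ]
}}

```text
clock: 14.82
tool_pos: [0.6121, -0.0076, 0.0361]
tcp_rot: [-2.784, 1.566, -2.595]
force: [-9.9, -2.8, 0.5]
grip_width: 0.127
```

```bash
python3 go.py 0.5992 -0.0104 0.0357 100.8; python3 -c "
from h import *
o=[cv2.resize(i[172:214,226:286],None,fx=8,fy=8,interpolation=2) for i in (save('side','s6'),)]
cv2.imwrite('pics/c6.png',o[0])"; python3 go.py
```

```text
t 14.825 pos [ 0.6121 -0.0076  0.0361] yaw 100.81 down [-0.004 -0.002 -1.   ] q [-0.14  0.53 -0.17  0.87 -0.   -0.33] F [-9.9 -2.8  0.5] w 0.127
shift [ 0.0005 -0.0003 -0.0132] spin 0.0
t 14.875 pos [ 0.6121 -0.0076  0.0361] yaw 100.81 down [-0.004 -0.002 -1.   ] q [-0.14  0.53 -0.17  0.87 -0.   -0.33] F [-9.2 -1.8  0.4] w 0.125
```

View pics/c6.png

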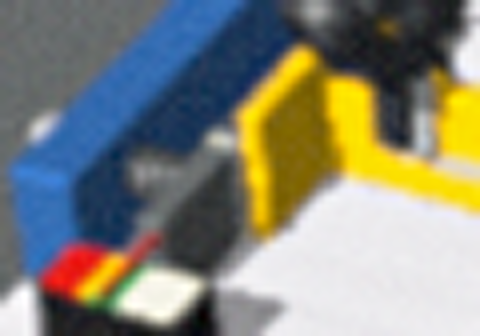

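```bash
python3 -c "
from bench import arm
print(arm.finish_job())"; python3 go.py
```

```text
the job is handed in; nothing more can be done
None
the job is handed in; nothing more can be done
```

I left the offcut in the red scrap tray, pressed the bracket flat against the rail into the green zone, and handed in while still holding it, at about 15 s. No verdict was reported.

**Last checks before hand-in:**
- **Gauge:** the needle was in the green. My readings put the rail 13 to 14 mm back: tool travel about 13 mm, needle shift in the picture about 14 mm. The wrist push was about 9.4 to 10.3 N, but bed friction may be part of that, so it is a weaker check.
- **Bracket:** I estimated it centred within about 2 mm, with its yaw matching the rail within about 1° and the tool tilted under 0.005 rad. It is still gripped, standing on the bed.
- **Centring:** the top camera was blocked by the arm at the end, so this rests on the side view and the earlier calibration.
- **Offcut:** the pictures show it lying released in the red tray.
- **Tape measure and stubs:** I did not go near them. The tape measure and the visible part of the blue tray looked unmoved in the last top picture, taken before the press, but the arm hid part of the tray.

No check failed or disagreed. The only drift was about 1 mm of give in the arm while holding, which I made up with a small nudge.

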